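# Clear used caps through the gate into the drop slot

### The job

Sweep the three loose black screw caps across the raised deck with the fingertips, through the narrow gate one at a time, so that each drops into the slot behind it before the next one follows. Push gently and only slide them: do not pinch or lift a cap, leave the two vials standing where they are, and do not disturb the other things on the bench.

Things in the scene. Friction and masses are not known exactly. Their poses are not given: they have to be found in the camera images.
- station: fixed pale grey station, 240 (x) by 304 mm (y), flat deck 80 mm above the bench; place and yaw vary. Origin on the bench (z = 0), z up; +y is the sweeping direction, from deck through gate to slot. In its frame the deck is free from x -114 to 114, y -134 to 90 mm, ringed by a lip 10 mm high, 6 mm thick; it ends at y 98 mm, where the slot begins
- gate (a point): middle of the gate opening, at deck height (station frame 0, 94, 80 mm). The gate wall crosses the deck at y 90 to 98 mm, 16 mm high above it, with a 44 mm wide opening at x -22 to 22 mm; in front of it two wings, 4 mm thick, 16 mm high, splay at 45 degrees to a mouth 94 mm wide at y 66 mm
- slot (a point): middle of the slot's floor (station frame 0, 128, 5 mm): the slot is open at the top, 110 mm (station x) by 60 mm (station y, 98 to 158 mm), its floor 75 mm below the deck, its end wall 16 mm higher than the deck. A cap whose centre is pushed past the deck's end tips over and drops in by itself
- cap1: one of three alike used screw caps: a black plastic disc, 32 mm across and 14 mm high, some 14 g, lying flat and loose on the station's deck. Origin at its centre, 7 mm above the deck; z along its axis
- cap2: one of three alike used screw caps: a black plastic disc, 32 mm across and 14 mm high, some 14 g, lying flat and loose on the station's deck. Origin at its centre, 7 mm above the deck; z along its axis
- cap3: one of three alike used screw caps: a black plastic disc, 32 mm across and 14 mm high, some 14 g, lying flat and loose on the station's deck. Origin at its centre, 7 mm above the deck; z along its axis
- vial1: a closed amber glass vial standing loose on the deck in one of the two corners beside the gate, 23 mm across and 45 mm tall, easily toppled; a bystander, to be left standing. Origin at the centre of its underside
- vial2: a closed amber glass vial standing loose on the deck in one of the two corners beside the gate, 23 mm across and 45 mm tall, easily toppled; a bystander, to be left standing. Origin at the centre of its underside
- beaker: bystander: loose glass beaker on the bench to the right, 70 mm across, 90 mm tall; origin at the centre of its underside
- reagent: bystander: loose amber reagent bottle on the bench to the left, 68 mm across, 150 mm tall; origin at the centre of its underside
- jar: bystander: loose white jar on the bench to the left, 64 mm across, 75 mm tall; origin at the centre of its underside
- dish: bystander: loose shallow glass dish on the bench to the right, 90 mm across, 16 mm tall; origin at the centre of its underside
Mind the look-alikes: they are no part of the job. Leave any purple or red look-alike of the cap2 alone.

How it is judged:
By the outcome, as a careful person would: the job done as asked, in the order asked, and still so for the second after the job is handed in, with the robot touching nothing.
It also fails if it takes over 64 s, if anything falls off the work surface, if the arm or the gripper's body presses on something with over 40 N, if the wrist force passes 120 N, or if a joint passes its speed limit or range.

### The arm

A 6-joint arm with a two-finger parallel gripper is mounted at the origin on the work surface. World frame = base frame: x ahead of the robot, y to its left, z up, the work surface at z = 0. Lengths are in m, angles in rad, forces in N, time in s.
With the tool pointing down it reaches from about 0.35 to 0.775 m from the base axis. Payload 7.3 kg.
Tool frame: the origin (TCP) lies at the very end of the fingers, on their centre line; the grasp point (between the pads) lies 19 mm behind it (pinch_z is the distance from the TCP to the grasp point, in m); z points along the fingers, y is the line along which they close (so a half turn about z gives the same grasp; the last joint's range is limited). The gripper opens to 92 mm and grips with 3 to 60 N. Pads are 19 mm wide; open, the fingers measure 130 mm over their backs; the gripper's body (75 mm by 190 mm) begins 47 mm behind the grasp point.
Start: joints at [0.986, 0.342, 1.524, -0, 1.275, -0.146], TCP at [0.223, 0.475, 0.227] pointing down, gripper open.
Joint ranges: [-2.53, 2.53], [-0.77, 2.02], [0.04, 2.7], [-1, 4.14], [0.28, 2.66], [-3.11, 3.11]. Speed limits (rad/s): [2.57, 2.57, 3.14, 3.14, 3.14, 3.14].

### API

Orientations are given as [roll, pitch, yaw] about the fixed x, y, z axes, in that order (R = Rz(yaw) Ry(pitch) Rx(roll)).
In Python, from cell import * gives the robot as it stands.
- The arm moves only by the tool arm_command, never from a script. Its arguments are lists of equal length, an entry for each row: "fingers": the gripper command: -1 is fully open, 1 is shut, values between are in proportion; "travel": the shift along the tool's x, y, z in m, a list of three; "dr": the turn, a rotation vector about the tool's x, y, z in degrees, a list of three. In form: {"fingers": [fingers, ...], "travel": [[x, y, z], ...], "dr": [[wx, wy, wz], ...]}. A call has 1 to 8 rows; each row is the pose to reach, as a shift and turn from the pose commanded when the call began, along the tool's axes at that moment; what a row does not reach only later rows make up. A row lasts 1/12 s, in which the tool goes at most 41.7 mm and 7.16 degrees, less where a joint would pass 70% of its speed; a pose out of reach is approached as far as the arm can. A call with a gripper value outside its range is refused whole. The fingers move at their own pace and stop on an object; "squeeze" is the grip in N (left out, the last holds). Time passes only in rows, so rows that repeat a pose let the fingers close. It gives the time, the measured TCP pose, the force, the opening and the grip force at its end, in the units of the state.
- observe(): the state, without advancing time (a new reading comes with each control period).
- read_camera(name): name is "side" or "top" or "wrist"; returns a dict with "color" (400x640x3 uint8, blue, green, red), "z_map" (400x640 float32, m along the optical axis (not along the pixel's ray), 0 where there is no reading), "fx", "fy", "cx", "cy" (pixels), "k1" (the pictures are not rectified: a ray, as slopes to the right and down, at radius r is drawn at 1 + k1 r^2 times it, then the intrinsics apply), "R" (3x3) and "t" (3): a world point X has camera coordinates R X + t. Camera axes: x right, y down, z forward; pixel columns grow to the right and rows downward; lengths in m; the calibration is good to about 2 mm. A picture is of the moment at which its call begins.
- hand_in(): hands the job in; it is judged then, once.
The state is a dict: "time": time; "qpos": joint angles; "qvel": joint speeds; "joint_efforts": joint torques, N m; "tool_pos": TCP position; "tool_rot": TCP orientation; "contact_force": force on the tool from outside, world axes, zero at the start; "torque": the same for the moment, N m; "opening": finger opening in m; "grip_force": force on a finger pad.
Only numpy, scipy, OpenCV 4.12 (cv2) and the standard library are available. Lean on these libraries where they do the work, as an engineer would, in place of code of your own. Each camera call takes 0.05 s, during which the arm holds its last target. There are 200 camera calls.

## Working session

There is one attempt and no reset: what is moved stays moved. The work goes in short steps, Python scripts to look and compute and a tool call to move; the robot and the scene stay as the last step left them, time stands still between calls to the robot, and variables do not carry over. Pictures are saved under pics/ and viewed, at most 10 in all, crops included, and the job is handed in when it is done.

Besides the shell and the picture viewer there is one more tool, called after "Call:" by a JSON object that holds its "op" and its "data", one argument or row to a line. arm_command: Moves the arm, as the interface text tells. Its arguments: {"type":"object","properties":{"fingers":{"type":"array","items":{"type":"number"}},"travel":{"type":"array","items":{"type":"array","items":{"type":"number"}}},"dr":{"type":"array","items":{"type":"array","items":{"type":"number"}}},"squeeze":{"type":"number"}},"required":["fingers","travel","dr"]}

```bash
ls; mkdir -p pics
python3 - <<'E'
from cell import *
import cv2,numpy as np
s=observe();print(s['time'],s['tool_pos'],s['tool_rot'],s['opening'])
for n in ['top','side']:
    c=read_camera(n);cv2.imwrite(f'pics/{n}0.png',c['color']);np.savez(f'{n}0.npz',**c)
    print(n,c['fx'],c['cx'],c['cy'],c['k1'],c['R'].round(3).tolist(),c['t'])
E
```

```text
pics
0.0 [0.2228102  0.47493118 0.22604645] [-3.14008744e+00 -2.09162268e-04  2.70277068e+00] 0.09178194976965855
top 406.97203173804877 323.19571821013767 198.76935834727107 -0.058338723299042494 [[-0.013, -1.0, -0.02], [-0.992, 0.016, -0.129], [0.129, 0.018, -0.991]] [-0.01072703  0.56032164  0.97916767]
side 446.71093321991003 316.41807928725507 201.01922473923284 -0.12157738931432446 [[-0.697, -0.717, 0.014], [-0.571, 0.542, -0.616], [0.434, -0.437, -0.788]] [0.36133279 0.34910783 1.17629506]
```

View pics/top0.png

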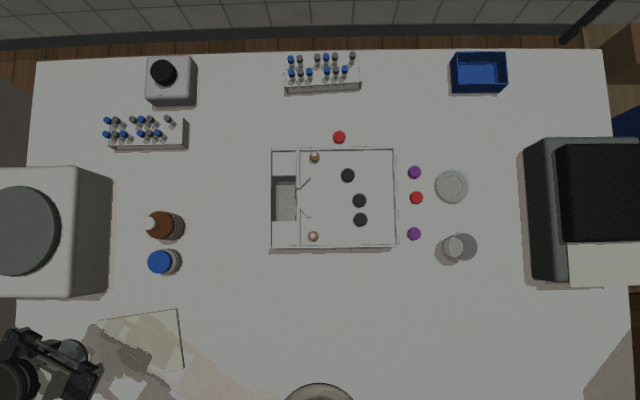

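View pics/side0.png

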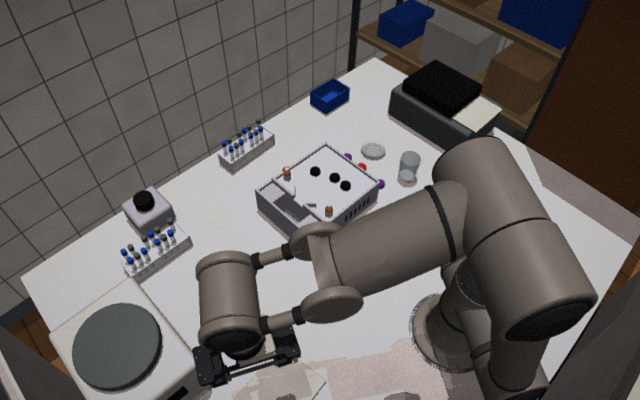

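Run:
```python
import cv2
i=cv2.imread('pics/top0.png')[140:260,260:410]
cv2.imwrite('pics/crop1.png',cv2.resize(i,None,fx=5,fy=5,interpolation=cv2.INTER_CUBIC))
```

```text
(no output)
```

View pics/crop1.png

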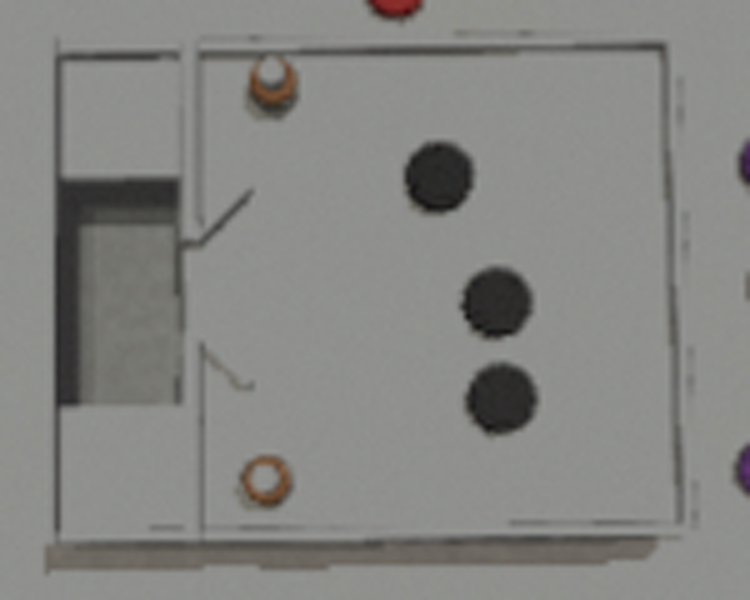

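```bash
cat > h.py <<'E'
import numpy as np,cv2
def ray(c,u,v):
    K=np.array([[c['fx'],0,c['cx']],[0,c['fy'],c['cy']],[0,0,1]],float)
    # drawn = ray*(1+k1 r^2)
    p=cv2.undistortPoints(np.array([[[u,v]]],float),K,np.array([float(c['k1']),0,0,0]))[0,0]
    R=np.array(c['R']);o=-R.T@np.array(c['t']);d=R.T@np.array([p[0],p[1],1.]);return o,d
def onz(c,u,v,z):
    o,d=ray(c,u,v);return o+d*(z-o[2])/d[2]
def pt(c,u,v):
    o,d=ray(c,u,v);return o+d*float(c['z_map'][int(round(v)),int(round(u))])
def full(x,y,ox=260,oy=140,s=5): return (x+.5)/s-.5+ox,(y+.5)/s-.5+oy
E
python3 - <<'E'
from h import *
c=np.load('top0.npz')
print('cam',ray(c,0,0)[0])
P=dict(cA=(438,177,.094),cB=(497,302,.094),cC=(501,398,.094),slotL=(180,180,.08),slotR=(180,405,.08),
 wallTopL=(181,50,.096),wallTopR=(181,535,.096),w2L=(200,50,.096),w2R=(201,535,.096),
 wingtipL=(253,190,.096),wingtipR=(252,386,.096),vL=(272,70,.125),vR=(266,474,.125),
 lipFL=(665,45,.08),lipNR=(681,525,.09),slotfar=(58,180,.096),outFL=(57,45,.09),outNL=(57,540,.09))
for k,(x,y,z) in P.items():
    u,v=full(x,y);print(k,onz(c,u,v,z).round(4),'depth',pt(c,u,v).round(3))
E
```

```text
cam [ 0.42905528 -0.0376316   1.04275604]
cA [ 0.6084 -0.0776  0.094 ] depth [ 0.608 -0.078  0.096]
cB [ 0.5483 -0.104   0.094 ] depth [ 0.548 -0.104  0.093]
cC [ 0.5031 -0.1048  0.094 ] depth [ 0.503 -0.105  0.095]
slotL [0.6117 0.046  0.08  ] depth [0.609 0.045 0.096]
slotR [0.5032 0.0465 0.08  ] depth [0.503 0.046 0.081]
wallTopL [0.6718 0.0438 0.096 ] depth [0.671 0.044 0.1  ]
wallTopR [0.4416 0.0449 0.096 ] depth [0.442 0.045 0.089]
w2L [0.6717 0.0347 0.096 ] depth [0.674 0.036 0.086]
w2R [0.4415 0.0356 0.096 ] depth [0.442 0.036 0.091]
wingtipL [0.6033 0.01   0.096 ] depth [0.606 0.011 0.084]
wingtipR [0.5104 0.0113 0.096 ] depth [0.512 0.012 0.08 ]
vL [ 0.6541 -0.0007  0.125 ] depth [ 0.655 -0.001  0.123]
vR [0.468  0.0039 0.125 ] depth [0.468 0.004 0.123]
lipFL [ 0.6743 -0.1895  0.08  ] depth [ 0.671 -0.188  0.092]
lipNR [ 0.443  -0.1873  0.09  ] depth [ 0.443 -0.188  0.089]
slotfar [0.6097 0.1026 0.096 ] depth [0.611 0.103 0.09 ]
outFL [0.677  0.1043 0.09  ] depth [0.677 0.104 0.092]
outNL [0.4401 0.1035 0.09  ] depth [0.44  0.103 0.09 ]
```

Top and side views show the station nearly aligned with the world (slot toward +y). Caps A, B and C are at crop pixels (438,177), (497,302) and (501,398), about (.608,-.078), (.548,-.104) and (.503,-.105). The vials are in the gate corners. The station origin is about (.557,-.053), and the sizes match the ones given. I'll start with B, the middle cap.

Call:
{"op": "arm_command", "data": {
  "fingers": [1,1,1,1,1,1,1,1],
  "travel": [
    [-0.554,-0.42,0],
    [-0.554,-0.42,0],
    [-0.554,-0.42,0],
    [-0.554,-0.42,0],
    [-0.554,-0.42,0],
    [-0.554,-0.42,0],
    [-0.554,-0.42,0],
    [-0.554,-0.42,0]
  ],
  "dr": [
    [0,0,68.3],
    [0,0,68.3],
    [0,0,68.3],
    [0,0,68.3],
    [0,0,68.3],
    [0,0,68.3],
    [0,0,68.3],
    [0,0,68.3]
  ],
  "squeeze": 5
}}

```text
time: 0.77
tool_pos: [0.3782, 0.1782, 0.2267]
tool_rot: [-3.142, -0.0, 1.697]
contact_force: [0.5, 1.0, -0.3]
opening: 0.0431
grip_force: 0.0
```

```bash
cat >> h.py <<'E'
from scipy.spatial.transform import Rotation as Ro
def go(s,x,y,z,yawdeg):
    R=Ro.from_euler('xyz',s['tool_rot']);T=Ro.from_euler('xyz',[np.pi,0,np.radians(yawdeg)])
    d=np.array([x,y,z])-s['tool_pos']
    print('t',round(s['time'],2),'pos',np.round(s['tool_pos'],4),'yaw',np.degrees(s['tool_rot'][2]).round(2),'travel',(R.inv().apply(d)).round(4),'dr',np.degrees((R.inv()*T).as_rotvec()).round(2))
E
python3 -c "
from cell import *
from h import *
go(observe(),.546,-.14,.2267,86.6)"
```

```text
t 0.77 pos [0.3782 0.1782 0.2267] yaw 97.22 travel [-3.368e-01  1.265e-01 -1.000e-04] dr [-1.000e-02 -1.000e-02  1.062e+01]
```

Call:
{"op": "arm_command", "data": {
  "fingers": [1,1,1,1,1,1,1,1],
  "travel": [
    [-0.337,0.1265,0],
    [-0.337,0.1265,0],
    [-0.337,0.1265,0],
    [-0.337,0.1265,0],
    [-0.337,0.1265,0],
    [-0.337,0.1265,0],
    [-0.337,0.1265,0],
    [-0.337,0.1265,0]
  ],
  "dr": [
    [0,0,10.6],
    [0,0,10.6],
    [0,0,10.6],
    [0,0,10.6],
    [0,0,10.6],
    [0,0,10.6],
    [0,0,10.6],
    [0,0,10.6]
  ]
}}

```text
time: 1.43
tool_pos: [0.5355, -0.1159, 0.2263]
tool_rot: [-3.141, -0.0, 1.517]
contact_force: [1.1, 1.0, 0.4]
opening: 0.0001
grip_force: 0.0
```

Call:
{"op": "arm_command", "data": {
  "fingers": [1,1,1,1],
  "travel": [
    [0,0,0],
    [0,0,0],
    [0,0,0],
    [0,0,0]
  ],
  "dr": [
    [0,0,0],
    [0,0,0],
    [0,0,0],
    [0,0,0]
  ]
}}

```text
time: 1.77
tool_pos: [0.5346, -0.1128, 0.2266]
tool_rot: [-3.141, -0.001, 1.519]
contact_force: [0.1, 0.7, 0.1]
opening: 0.0008
grip_force: 0.0
```

```bash
python3 -c "
from cell import *
from h import *
go(observe(),.546,-.14,.085,86.6)
c=read_camera('wrist');cv2.imwrite('pics/w1.png',c['color']);np.savez('w1.npz',**c)"
```

```text
t 1.77 pos [ 0.5346 -0.1128  0.2266] yaw 87.02 travel [-0.0267  0.0129  0.1416] dr [-0.04 -0.03  0.42]
```

View pics/w1.png

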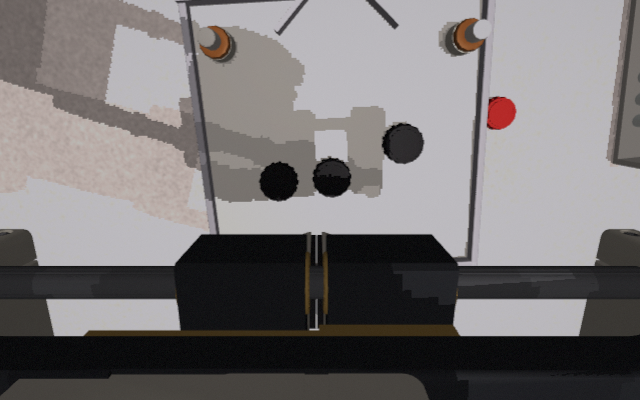

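The wrist view shows the fingers closed, with caps at pixels (279,181), (332,177) and (403,143), the gate wings at the top and both vials standing. I'll cross-check the cap positions.

```bash
python3 -c "
from h import *
c=np.load('w1.npz')
for u,v,z in [(279,179,.094),(332,175,.094),(403,142,.094),(279,32,.096),(396,26,.096)]: print(onz(c,u,v,z).round(4),pt(c,u,v).round(3))"
```

```text
[ 0.5041 -0.1014  0.094 ] [ 0.504 -0.101  0.094]
[ 0.5488 -0.1003  0.094 ] [ 0.549 -0.1    0.094]
[ 0.6081 -0.076   0.094 ] [ 0.608 -0.076  0.093]
[0.5135 0.0117 0.096 ] [0.513 0.013 0.091]
[0.6016 0.0111 0.096 ] [0.603 0.013 0.089]
```

Call:
{"op": "arm_command", "data": {
  "fingers": [1,1,1,1],
  "travel": [
    [-0.028,0.012,0.0],
    [-0.028,0.012,0.04],
    [-0.028,0.012,0.08],
    [-0.028,0.012,0.08]
  ],
  "dr": [
    [0,0,0],
    [0,0,0],
    [0,0,0],
    [0,0,0]
  ]
}}

```text
time: 2.15
tool_pos: [0.5414, -0.1398, 0.1403]
tool_rot: [-3.129, -0.004, 1.519]
contact_force: [-1.3, 0.3, -0.9]
opening: 0.0006
grip_force: 0.0
```

```bash
python3 -c "
from cell import *
from h import *
go(observe(),.546,-.14,.085,86.6)"
```

```text
t 2.15 pos [ 0.5414 -0.1398  0.1403] yaw 87.03 travel [-0.0002  0.0053  0.0552] dr [-0.69 -0.25  0.43]
```

Call:
{"op": "arm_command", "data": {
  "fingers": [1,1,1,1,1],
  "travel": [
    [0,0.003,0.02],
    [0,0.003,0.035],
    [0,0.003,0.048],
    [0,0.003,0.055],
    [0,0.003,0.055]
  ],
  "dr": [
    [0,0,0],
    [0,0,0],
    [0,0,0],
    [0,0,0],
    [0,0,0]
  ]
}}

```text
time: 2.57
tool_pos: [0.5484, -0.1416, 0.0919]
tool_rot: [-3.141, -0.0, 1.519]
contact_force: [-0.2, 0.6, 0.1]
opening: 0.0004
grip_force: 0.0
```

```bash
python3 -c "
from cell import *
from h import *
go(observe(),.5555,.015,.086,86.6)"
```

```text
t 2.57 pos [ 0.5484 -0.1416  0.0919] yaw 87.03 travel [ 0.1568 -0.001   0.006 ] dr [-0.06 -0.03  0.43]
```

```bash
python3 -c "
from h import *
c=np.load('w1.npz')
for u,v in [(185,240),(200,250),(300,240),(440,250),(452,240),(310,240),(322,237),(200,300),(440,300),(250,325),(250,332),(300,325)]: print(u,v,pt(c,u,v).round(3))
print('tool .5346 -.1128 .2266')"
```

```text
185 240 [ 0.377 -0.187  0.   ]
200 250 [ 0.51  -0.075  0.308]
300 240 [ 0.533 -0.076  0.301]
440 250 [ 0.566 -0.077  0.309]
452 240 [ 0.657 -0.17   0.081]
310 240 [ 0.533 -0.101  0.238]
322 237 [ 0.538 -0.102  0.232]
200 300 [ 0.512 -0.083  0.317]
440 300 [ 0.564 -0.086  0.316]
250 325 [ 0.521 -0.09   0.316]
250 332 [ 0.522 -0.09   0.319]
300 325 [ 0.533 -0.09   0.316]
tool .5346 -.1128 .2266
```

Call:
{"op": "arm_command", "data": {
  "fingers": [1,1,1,1,1,1,1,1],
  "travel": [
    [0.002,0,0.006],
    [0.007,0,0.006],
    [0.014,0,0.006],
    [0.022,0,0.006],
    [0.03,0,0.006],
    [0.038,0,0.006],
    [0.046,0,0.006],
    [0.054,0,0.006]
  ],
  "dr": [
    [0,0,0],
    [0,0,0],
    [0,0,0],
    [0,0,0],
    [0,0,0],
    [0,0,0],
    [0,0,0],
    [0,0,0]
  ]
}}

```text
time: 3.23
tool_pos: [0.5516, -0.0876, 0.0858]
tool_rot: [3.141, -0.0, 1.518]
contact_force: [-0.3, 0.1, -0.5]
opening: 0.0007
grip_force: 0.1
```

```bash
python3 -c "
from cell import *
from h import *
go(observe(),.557,.02,.086,86.6)
c=read_camera('wrist');cv2.imwrite('pics/w2.png',c['color']);np.savez('w2.npz',**c)"
```

```text
t 3.23 pos [ 0.5516 -0.0876  0.0858] yaw 86.98 travel [ 1.077e-01 -2.000e-04 -1.000e-04] dr [ 0.01 -0.    0.38]
```

View pics/w2.png

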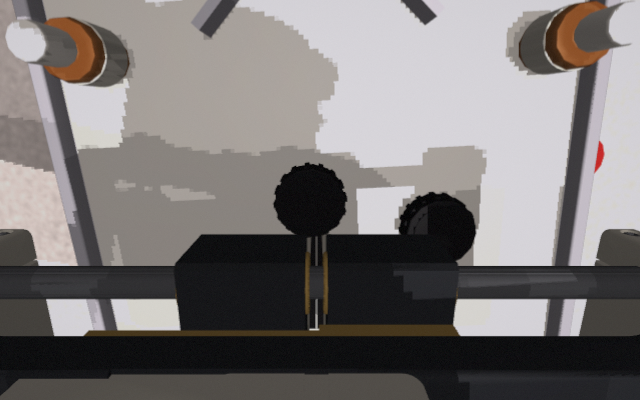

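```bash
python3 -c "
from h import *
c=np.load('w2.npz')
for u,v,z in [(311,200,.094),(437,229,.094),(206,28,.096),(428,15,.096)]: print(onz(c,u,v,z).round(4),pt(c,u,v).round(3))
for v in (238,243,250):
  print([ (u,pt(c,u,v)[[0,1,2]].round(3).tolist()) for u in range(300,334,4)])"
```

```text
[ 0.5513 -0.0584  0.094 ] [ 0.551 -0.059  0.094]
[ 0.6073 -0.075   0.094 ] [ 0.607 -0.075  0.095]
[0.5149 0.0129 0.096 ] [0.514 0.014 0.091]
[0.6002 0.0128 0.096 ] [0.601 0.014 0.092]
[(300, [0.55, -0.051, 0.16]), (304, [0.551, -0.051, 0.16]), (308, [0.549, -0.076, 0.094]), (312, [0.551, -0.078, 0.09]), (316, [0.552, -0.082, 0.081]), (320, [0.554, -0.078, 0.09]), (324, [0.556, -0.076, 0.095]), (328, [0.557, -0.051, 0.159]), (332, [0.558, -0.051, 0.16])]
[(300, [0.55, -0.051, 0.164]), (304, [0.551, -0.051, 0.162]), (308, [0.549, -0.076, 0.1]), (312, [0.551, -0.078, 0.096]), (316, [0.552, -0.085, 0.08]), (320, [0.554, -0.078, 0.097]), (324, [0.556, -0.076, 0.101]), (328, [0.557, -0.052, 0.162]), (332, [0.558, -0.051, 0.164])]
[(300, [0.55, -0.051, 0.166]), (304, [0.551, -0.051, 0.167]), (308, [0.549, -0.076, 0.108]), (312, [0.551, -0.078, 0.105]), (316, [0.552, -0.088, 0.081]), (320, [0.554, -0.078, 0.104]), (324, [0.556, -0.077, 0.107]), (328, [0.557, -0.051, 0.167]), (332, [0.558, -0.051, 0.167])]
```

The fingertips are narrow (about 8 mm together), so I'll open them to about 16 mm as a two-point cradle. That is much narrower than the cap, so it can't pinch it.

Call:
{"op": "arm_command", "data": {
  "fingers": [0.65,0.65,0.65,0.65,0.65,0.65,0.65,0.65],
  "travel": [
    [0,0,0],
    [0,0,0],
    [0.004,0,0],
    [0.01,0,0],
    [0.017,0,0],
    [0.025,0,0],
    [0.033,0,0],
    [0.041,0,0]
  ],
  "dr": [
    [0,0,0],
    [0,0,0],
    [0,0,0],
    [0,0,0],
    [0,0,0],
    [0,0,0],
    [0,0,0],
    [0,0,0]
  ]
}}

```text
time: 3.95
tool_pos: [0.5537, -0.0467, 0.0857]
tool_rot: [-3.142, -0.0, 1.518]
contact_force: [-0.8, -0.3, -0.8]
opening: 0.0159
grip_force: 0.0
```

```bash
cat > look.py <<'E'
import sys
from cell import *
from h import *
go(observe(),*map(float,sys.argv[1:5]))
c=read_camera('wrist')
m=(c['color'].max(2)<60).astype(np.uint8)
z=c['z_map']
# cap pixels: dark, with world z near .094
v,u=np.mgrid[0:400,0:640]
K=np.array([[c['fx'],0,c['cx']],[0,c['fy'],c['cy']],[0,0,1]],float)
p=cv2.undistortPoints(np.stack([u,v],-1).reshape(-1,1,2).astype(float),K,np.array([float(c['k1']),0,0,0])).reshape(400,640,2)
R=np.array(c['R']);X=(np.dstack([p,np.ones((400,640))])*z[...,None]-np.array(c['t']))@R
g=m&(abs(X[...,2]-.092)<.008)&(z>0)&(abs(X[...,0]-.557)<.112)&(X[...,1]<.12)
n,l,st,ce=cv2.connectedComponentsWithStats(cv2.morphologyEx(g.astype(np.uint8),cv2.MORPH_OPEN,np.ones((5,5))))
for i in range(1,n):
    if st[i,4]>150: print('dark',ce[i].round(0),st[i,4],onz(c,*ce[i],.094).round(4), 'x', X[l==i][:,0].min().round(3),X[l==i][:,0].max().round(3),'y',X[l==i][:,1].min().round(3),X[l==i][:,1].max().round(3))
if len(sys.argv)>5: cv2.imwrite('pics/'+sys.argv[5],c['color'])
E
python3 look.py .557 .03 .086 87
```

```text
t 3.95 pos [ 0.5537 -0.0467  0.0857] yaw 86.97 travel [ 0.0767 -0.0007 -0.0003] dr [-0.   -0.01 -0.03]
dark [316. 209.] 3968 [ 0.5552 -0.0217  0.094 ] x 0.539 0.571 y -0.038 -0.007
```

Cap B is centred in the cradle at (.555,-.022). I'll keep pushing.

Call:
{"op": "arm_command", "data": {
  "fingers": [0.65,0.65,0.65,0.65,0.65,0.65,0.65,0.65],
  "travel": [
    [0.006,0,0],
    [0.013,0,0],
    [0.02,0,0],
    [0.027,0,0],
    [0.034,0,0],
    [0.041,0,0],
    [0.048,0,0],
    [0.054,0,0]
  ],
  "dr": [
    [0,0,0],
    [0,0,0],
    [0,0,0],
    [0,0,0],
    [0,0,0],
    [0,0,0],
    [0,0,0],
    [0,0,0]
  ]
}}

```text
time: 4.67
tool_pos: [0.5566, 0.0071, 0.0857]
tool_rot: [3.142, -0.0, 1.518]
contact_force: [-0.1, -0.1, -1.0]
opening: 0.0161
grip_force: 0.0
```

Call:
{"op": "arm_command", "data": {
  "fingers": [0.65,0.65,0.65,0.65,0.65,0.65],
  "travel": [
    [0.006,0,0],
    [0.013,0,0],
    [0.02,0,0],
    [0.025,0,0],
    [0.025,0,0],
    [0.025,0,0]
  ],
  "dr": [
    [0,0,0],
    [0,0,0],
    [0,0,0],
    [0,0,0],
    [0,0,0],
    [0,0,0]
  ]
}}

```text
time: 5.17
tool_pos: [0.5575, 0.0319, 0.0858]
tool_rot: [-3.141, -0.001, 1.518]
contact_force: [-2.9, 2.3, 4.0]
opening: 0.016
grip_force: 2.5
```

```bash
python3 look.py .557 -.03 .086 87 w3.png
```

```text
t 5.17 pos [0.5575 0.0319 0.0858] yaw 86.98 travel [-0.0619  0.0027 -0.0002] dr [-0.03 -0.05 -0.02]
```

View pics/w3.png

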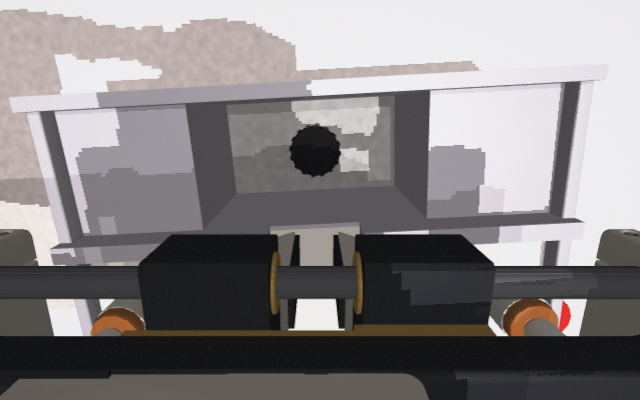

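Cap B is in the slot at (316,150), and both vials are standing. Next is cap C, which I'll push at heading 60° to a point just before the gate.

Call:
{"op": "arm_command", "data": {
  "fingers": [0.65,0.65,0.65,0.65,0.65,0.65,0.65,0.65],
  "travel": [
    [-0.02,0,0],
    [-0.05,0,-0.005],
    [-0.08,0,-0.03],
    [-0.11,-0.02,-0.06],
    [-0.14,-0.04,-0.06],
    [-0.175,-0.0655,-0.06],
    [-0.175,-0.0655,-0.06],
    [-0.175,-0.0655,-0.06]
  ],
  "dr": [
    [0,0,0],
    [0,0,0],
    [0,0,5],
    [0,0,12],
    [0,0,19],
    [0,0,26.5],
    [0,0,26.5],
    [0,0,26.5]
  ]
}}

```text
time: 5.88
tool_pos: [0.4824, -0.1422, 0.146]
tool_rot: [3.141, -0.0, 1.051]
contact_force: [0.4, 0.6, 0.2]
opening: 0.0163
grip_force: 0.0
```

```bash
python3 look.py .483 -.139 .086 60.3
```

```text
t 5.88 pos [ 0.4824 -0.1422  0.146 ] yaw 60.21 travel [ 0.0031 -0.0011  0.06  ] dr [ 0.06 -0.01 -0.09]
dark [455.  20.] 2358 [ 0.6054 -0.0805  0.094 ] x 0.592 0.624 y -0.094 -0.064
dark [314. 151.] 2160 [ 0.5031 -0.1041  0.094 ] x 0.486 0.519 y -0.12 -0.089
```

Call:
{"op": "arm_command", "data": {
  "fingers": [0.65,0.65,0.65,0.65,0.65,0.65,0.65,0.65],
  "travel": [
    [0,0,0.03],
    [0,0,0.05],
    [0,0,0.06],
    [0,0,0.06],
    [0.008,0,0.06],
    [0.014,0,0.06],
    [0.02,0,0.06],
    [0.028,0,0.06]
  ],
  "dr": [
    [0,0,0],
    [0,0,0],
    [0,0,0],
    [0,0,0],
    [0,0,0],
    [0,0,0],
    [0,0,0],
    [0,0,0]
  ]
}}

```text
time: 6.6
tool_pos: [0.498, -0.1152, 0.0867]
tool_rot: [3.14, -0.0, 1.056]
contact_force: [0.2, -0.1, 0.7]
opening: 0.0162
grip_force: 0.1
```

Call:
{"op": "arm_command", "data": {
  "fingers": [0.65,0.65,0.65,0.65,0.65,0.65,0.65,0.65],
  "travel": [
    [0.007,0,0],
    [0.014,0,0],
    [0.021,0,0],
    [0.028,0,0],
    [0.035,0,0],
    [0.042,0,0],
    [0.049,0,0],
    [0.056,0,0]
  ],
  "dr": [
    [0,0,0],
    [0,0,0],
    [0,0,0],
    [0,0,0],
    [0,0,0],
    [0,0,0],
    [0,0,0],
    [0,0,0]
  ]
}}

```text
time: 7.27
tool_pos: [0.5249, -0.0664, 0.0857]
tool_rot: [-3.142, -0.0, 1.055]
contact_force: [0.8, -0.5, 0.9]
opening: 0.0163
grip_force: 0.1
```

```bash
python3 look.py .545 -.032 .086 60.3
```

```text
t 7.27 pos [ 0.5249 -0.0664  0.0857] yaw 60.46 travel [ 0.0398  0.0005 -0.0003] dr [-0.   -0.    0.16]
dark [490. 190.] 4440 [ 0.608  -0.0749  0.094 ] x 0.593 0.625 y -0.093 -0.061
dark [316. 209.] 4018 [ 0.5375 -0.0447  0.094 ] x 0.521 0.553 y -0.064 -0.029
```

Call:
{"op": "arm_command", "data": {
  "fingers": [0.65,0.65,0.65,0.65,0.65,0.65,0.65,0.65],
  "travel": [
    [0.007,0,0],
    [0.014,0,0],
    [0.021,0,0],
    [0.028,0,0],
    [0.034,0,0],
    [0.038,0,0],
    [0.03,0,0],
    [0.015,0,0]
  ],
  "dr": [
    [0,0,0],
    [0,0,0],
    [0,0,0],
    [0,0,0],
    [0,0,0],
    [0,0,0],
    [0,0,0],
    [0,0,0]
  ]
}}

```text
time: 7.98
tool_pos: [0.5322, -0.0533, 0.0856]
tool_rot: [3.141, -0.0, 1.058]
contact_force: [-0.5, 0.1, -0.2]
opening: 0.0162
grip_force: 0.0
```

```bash
python3 look.py .557 -.056 .086 90
```

```text
t 7.98 pos [ 0.5322 -0.0533  0.0856] yaw 60.6 travel [ 0.0099  0.0229 -0.0004] dr [ 2.00e-02 -1.00e-02 -2.94e+01]
dark [315. 159.] 3911 [ 0.5553 -0.0119  0.094 ] x 0.54 0.571 y -0.029 0.004
dark [488. 221.] 3758 [ 0.609  -0.0744  0.094 ] x 0.593 0.625 y -0.093 -0.061
```

Call:
{"op": "arm_command", "data": {
  "fingers": [0.65,0.65,0.65,0.65,0.65,0.65,0.65],
  "travel": [
    [0.0,0.005,0],
    [0.002,0.012,0],
    [0.005,0.017,0],
    [0.009,0.021,0],
    [0.009,0.021,0],
    [0.009,0.021,0],
    [0.009,0.021,0]
  ],
  "dr": [
    [0,0,-6],
    [0,0,-12],
    [0,0,-20],
    [0,0,-27],
    [0,0,-28],
    [0,0,-28],
    [0,0,-28]
  ]
}}

```text
time: 8.62
tool_pos: [0.5544, -0.0568, 0.0856]
tool_rot: [-3.141, -0.0, 1.542]
contact_force: [-0.1, 1.0, -0.4]
opening: 0.0159
grip_force: 0.0
```

```bash
python3 look.py .557 .032 .086 88.5
```

```text
t 8.62 pos [ 0.5544 -0.0568  0.0856] yaw 88.35 travel [ 0.0889  0.0001 -0.0004] dr [-0.02 -0.   -0.15]
dark [315. 163.] 4083 [ 0.5556 -0.0114  0.094 ] x 0.54 0.572 y -0.028 0.004
```

Call:
{"op": "arm_command", "data": {
  "fingers": [0.65,0.65,0.65,0.65,0.65,0.65,0.65,0.65],
  "travel": [
    [0.007,0,0],
    [0.014,0,0],
    [0.02,0,0],
    [0.026,0,0],
    [0.033,0,0],
    [0.04,0,0],
    [0.047,0,0],
    [0.054,0,0]
  ],
  "dr": [
    [0,0,0],
    [0,0,0],
    [0,0,0],
    [0,0,0],
    [0,0,0],
    [0,0,0],
    [0,0,0],
    [0,0,0]
  ]
}}

```text
time: 9.33
tool_pos: [0.5561, -0.0016, 0.0857]
tool_rot: [3.142, -0.0, 1.544]
contact_force: [0.9, -0.3, 1.1]
opening: 0.0163
grip_force: 0.0
```

Call:
{"op": "arm_command", "data": {
  "fingers": [0.65,0.65,0.65,0.65,0.65,0.65,0.65,0.65],
  "travel": [
    [0.007,0,0],
    [0.014,0,0],
    [0.021,0,0],
    [0.028,0,0],
    [0.034,0,0],
    [0.034,0,0],
    [0.034,0,0],
    [0.034,0,0]
  ],
  "dr": [
    [0,0,0],
    [0,0,0],
    [0,0,0],
    [0,0,0],
    [0,0,0],
    [0,0,0],
    [0,0,0],
    [0,0,0]
  ]
}}

```text
time: 10.0
tool_pos: [0.5571, 0.0318, 0.0859]
tool_rot: [3.141, -0.001, 1.544]
contact_force: [0.3, 2.1, 2.1]
opening: 0.016
grip_force: 1.4
```

```bash
python3 look.py .62 -.04 .146 88.5 w4.png
```

```text
t 10.0 pos [0.5571 0.0318 0.0859] yaw 88.46 travel [-0.07    0.0648 -0.0602] dr [ 0.02 -0.03 -0.04]
```

View pics/w4.png

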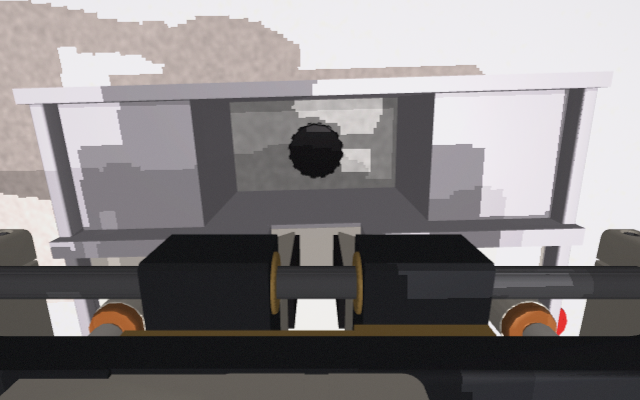

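Cap C dropped in, apparently on top of B at (316,150). The next look will confirm that by depth. Cap A is next, heading 129°.

```bash
python3 -c "
from cell import *
from h import *
c=read_camera('wrist');print([pt(c,u,v).round(3).tolist() for u,v in [(316,150),(316,165),(300,150),(260,150)]])"
```

```text
[[0.559, 0.075, 0.034], [0.558, 0.066, 0.033], [0.549, 0.076, 0.033], [0.521, 0.073, 0.005]]
```

Call:
{"op": "arm_command", "data": {
  "fingers": [0.65,0.65,0.65,0.65,0.65,0.65,0.65,0.65],
  "travel": [
    [-0.02,0,0],
    [-0.05,0,-0.005],
    [-0.08,0,-0.03],
    [-0.11,0.02,-0.06],
    [-0.13,0.05,-0.06],
    [-0.138,0.081,-0.06],
    [-0.138,0.081,-0.06],
    [-0.138,0.081,-0.06]
  ],
  "dr": [
    [0,0,0],
    [0,0,0],
    [0,0,-5],
    [0,0,-12],
    [0,0,-19],
    [0,0,-26],
    [0,0,-33],
    [0,0,-40]
  ]
}}

```text
time: 10.77
tool_pos: [0.6351, -0.1104, 0.1446]
tool_rot: [-3.141, -0.0, 2.246]
contact_force: [-1.9, -0.9, -0.7]
opening: 0.0162
grip_force: 0.0
```

```bash
python3 look.py .6343 -.108 .086 128.8
```

```text
t 10.77 pos [ 0.6351 -0.1104  0.1446] yaw 128.7 travel [0.0023 0.0009 0.0586] dr [-0.03 -0.02 -0.1 ]
dark [315. 152.] 2160 [ 0.6087 -0.0771  0.094 ] x 0.593 0.625 y -0.094 -0.061
```

The slot depth is .033, so two caps are stacked. Pushing A now.

Call:
{"op": "arm_command", "data": {
  "fingers": [0.65,0.65,0.65,0.65,0.65,0.65,0.65,0.65],
  "travel": [
    [0,0,0.03],
    [0,0,0.05],
    [0,0,0.059],
    [0,0,0.059],
    [0.008,0,0.059],
    [0.014,0,0.059],
    [0.02,0,0.059],
    [0.027,0,0.059]
  ],
  "dr": [
    [0,0,0],
    [0,0,0],
    [0,0,0],
    [0,0,0],
    [0,0,0],
    [0,0,0],
    [0,0,0],
    [0,0,0]
  ]
}}

```text
time: 11.48
tool_pos: [0.6177, -0.087, 0.0881]
tool_rot: [3.14, 0.002, 2.242]
contact_force: [0.3, 0.1, 0.9]
opening: 0.0163
grip_force: 0.1
```

Call:
{"op": "arm_command", "data": {
  "fingers": [0.65,0.65,0.65,0.65,0.65,0.65,0.65,0.65],
  "travel": [
    [0.007,0,0],
    [0.014,0,0],
    [0.021,0,0],
    [0.028,0,0],
    [0.035,0,0],
    [0.042,0,0],
    [0.049,0,0],
    [0.054,0,0]
  ],
  "dr": [
    [0,0,0],
    [0,0,0],
    [0,0,0],
    [0,0,0],
    [0,0,0],
    [0,0,0],
    [0,0,0],
    [0,0,0]
  ]
}}

```text
time: 12.15
tool_pos: [0.5833, -0.0445, 0.0867]
tool_rot: [-3.142, -0.0, 2.242]
contact_force: [0.2, -1.0, 1.0]
opening: 0.016
grip_force: 0.1
```

```bash
python3 look.py .5723 -.0311 .086 128.8
```

```text
t 12.15 pos [ 0.5833 -0.0445  0.0867] yaw 128.48 travel [ 0.0173 -0.0003  0.0007] dr [-0.   -0.02 -0.32]
dark [316. 209.] 3981 [ 0.5686 -0.0249  0.094 ] x 0.553 0.586 y -0.043 -0.009
```

Call:
{"op": "arm_command", "data": {
  "fingers": [0.65,0.65,0.65,0.65,0.65,0.65,0.65],
  "travel": [
    [0.006,0,0],
    [0.012,0,0],
    [0.016,0,0],
    [0.018,0,0],
    [0.018,0,0],
    [0.01,0,0],
    [-0.005,0,0]
  ],
  "dr": [
    [0,0,0],
    [0,0,0],
    [0,0,0],
    [0,0,0],
    [0,0,0],
    [0,0,0],
    [0,0,0]
  ]
}}

```text
time: 12.78
tool_pos: [0.5869, -0.0487, 0.0868]
tool_rot: [-3.141, -0.001, 2.243]
contact_force: [0.1, 0.5, -0.2]
opening: 0.0161
grip_force: 0.0
```

```bash
python3 look.py .557 -.056 .086 90
```

```text
t 12.78 pos [ 0.5869 -0.0487  0.0868] yaw 128.54 travel [ 0.013  -0.0279  0.0008] dr [-2.000e-02 -3.000e-02  3.854e+01]
dark [316. 158.] 4079 [ 0.5579 -0.0115  0.094 ] x 0.542 0.575 y -0.029 0.004
```

Call:
{"op": "arm_command", "data": {
  "fingers": [0.65,0.65,0.65,0.65,0.65,0.65,0.65,0.65],
  "travel": [
    [0.0,-0.006,0],
    [0.002,-0.012,0],
    [0.005,-0.018,0],
    [0.009,-0.023,0],
    [0.013,-0.027,0],
    [0.013,-0.0275,0],
    [0.013,-0.0275,0],
    [0.013,-0.0275,0]
  ],
  "dr": [
    [0,0,6],
    [0,0,12],
    [0,0,19],
    [0,0,26],
    [0,0,33],
    [0,0,38.5],
    [0,0,38.5],
    [0,0,38.5]
  ]
}}

```text
time: 13.5
tool_pos: [0.5578, -0.0564, 0.0868]
tool_rot: [3.141, 0.0, 1.573]
contact_force: [-0.7, -0.5, 0.6]
opening: 0.0161
grip_force: 0.0
```

```bash
python3 look.py .557 .032 .086 90
```

```text
t 13.5 pos [ 0.5578 -0.0564  0.0868] yaw 90.11 travel [ 0.0884 -0.0006  0.0008] dr [0.03 0.   0.11]
dark [315. 164.] 3982 [ 0.5577 -0.0113  0.094 ] x 0.542 0.573 y -0.027 0.004
```

Call:
{"op": "arm_command", "data": {
  "fingers": [0.65,0.65,0.65,0.65,0.65,0.65,0.65,0.65],
  "travel": [
    [0.007,0,0],
    [0.014,0,0],
    [0.02,0,0],
    [0.026,0,0],
    [0.033,0,0],
    [0.04,0,0],
    [0.047,0,0],
    [0.054,0,0]
  ],
  "dr": [
    [0,0,0],
    [0,0,0],
    [0,0,0],
    [0,0,0],
    [0,0,0],
    [0,0,0],
    [0,0,0],
    [0,0,0]
  ]
}}

```text
time: 14.22
tool_pos: [0.5575, -0.0012, 0.0867]
tool_rot: [3.142, -0.0, 1.571]
contact_force: [0.2, -0.2, -0.8]
opening: 0.0161
grip_force: 0.0
```

Call:
{"op": "arm_command", "data": {
  "fingers": [0.65,0.65,0.65,0.65,0.65,0.65,0.65,0.65],
  "travel": [
    [0.007,0,0],
    [0.014,0,0],
    [0.021,0,0],
    [0.028,0,0],
    [0.034,0,0],
    [0.034,0,0],
    [0.034,0,0],
    [0.034,0,0]
  ],
  "dr": [
    [0,0,0],
    [0,0,0],
    [0,0,0],
    [0,0,0],
    [0,0,0],
    [0,0,0],
    [0,0,0],
    [0,0,0]
  ]
}}

```text
time: 14.88
tool_pos: [0.5575, 0.0319, 0.0867]
tool_rot: [3.142, -0.0, 1.57]
contact_force: [-0.1, 0.3, 0.6]
opening: 0.0161
grip_force: 0.2
```

Call:
{"op": "arm_command", "data": {
  "fingers": [0.65,0.65,0.65,0.65,0.65,0.65,0.65,0.65],
  "travel": [
    [-0.02,0,0],
    [-0.05,0,-0.005],
    [-0.08,0,-0.03],
    [-0.1,0,-0.06],
    [-0.1,0,-0.09],
    [-0.1,0,-0.12],
    [-0.1,0,-0.12],
    [-0.1,0,-0.12]
  ],
  "dr": [
    [0,0,0],
    [0,0,0],
    [0,0,0],
    [0,0,0],
    [0,0,0],
    [0,0,0],
    [0,0,0],
    [0,0,0]
  ]
}}

```text
time: 15.55
tool_pos: [0.5582, -0.0689, 0.2085]
tool_rot: [3.138, 0.001, 1.569]
contact_force: [-0.4, 0.4, -0.4]
opening: 0.0157
grip_force: 0.0
```

```bash
python3 -c "
from cell import *
from h import *
a=read_camera('side')['color'];b=read_camera('wrist')['color']
a=cv2.resize(a[120:260,230:430],None,fx=3,fy=3);b=cv2.resize(b[:230],(600,216))
cv2.imwrite('pics/f.png',np.vstack([a[:384],b])[:600])
go(observe(),.55,-.1,.2,90)"
```

```text
t 15.65 pos [ 0.5568 -0.0681  0.2058] yaw 89.95 travel [-0.0319 -0.0068  0.0058] dr [-0.09 -0.02 -0.05]
```

View pics/f.png

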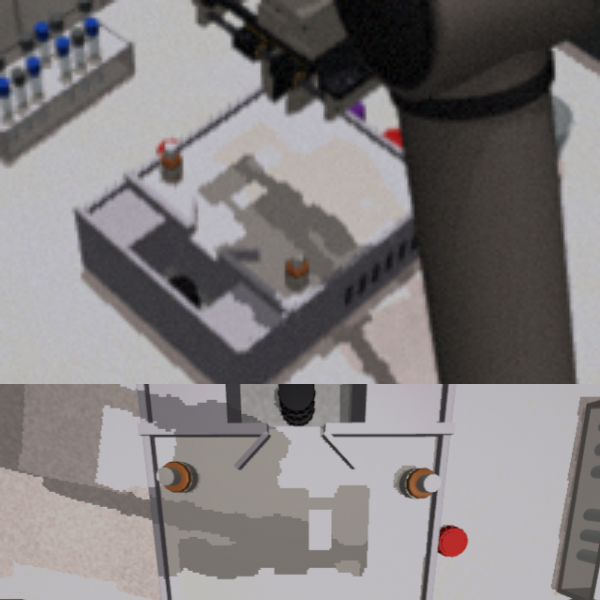

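The deck is empty, the three caps are stacked in the slot at (295,400), and both vials are standing where they were. The robot is clear of everything, so I'm handing in.

```bash
python3 -c "
from cell import *
print(hand_in())"
```

```text
the job is handed in; nothing more can be done
None
```

All three caps were swept one at a time through the gate into the slot, both vials are still standing, and the job was handed in at about 15.7 s; the result of the judging was not shown.

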